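Load a bearing into the marking gutter and start the marker

TASK

With the fingertips, push the bright steel bearing with the brass cage up its gutter and over the crest, so that it comes to rest against the orange end stop and does not roll back; then press the green button fully down and let it go. Only push the bearing, never lift it out of the gutter, and do not press the red button, move the black bearing or disturb the other things on the table.

Things in the scene. Friction and masses are not known exactly. Their poses are not given: they have to be found in the camera images.
- bright_bearing: the bearing to push: bright steel with a brass cage, outer diameter 72 mm, 19 mm wide, about 0.35 kg, standing on its rim like a wheel in one of the two lanes of the gutter. Origin at its centre; its x axis is its axle (lies across the lane), y and z turn as it rolls. Polished and oiled: it slides easily in its lane (friction about 0.25). Starts at the low end and rolls down the slope if let go
- black_bearing: the other bearing, same size, all black, standing at the low end of the other lane; must stay there
- gutter: fixed two-lane gutter, 340 mm long, 140 mm wide, blue lane walls. Origin on the table under its middle; its +y axis points uphill along the lanes, x across, z up. Lane centre lines at x = -45 and +45 mm; each lane is 22 mm wide inside, its 4 mm walls stand 18 mm above the lane floor, so the upper half of a bearing stands free. The lane floor climbs at 7 degrees, then dips to an end stop
- low_end (a point): midway between the lanes at lane floor level, gutter y = -160 mm, z = 15 mm: the low end. There each lane is closed by a yellow bar 12 mm high and 6 mm thick; a waiting bearing leans on it with its centre at gutter y = -136 mm, z = 54 mm
- crest (a point): midway between the lanes at lane floor level, gutter y = +85 mm, z = 45 mm: the crest. Beyond it the floor dips at 8 degrees to the orange end stops (face at y = +165 mm, top 84 mm above the table). A bearing whose centre has passed y = +95 mm rolls by itself to the stop
- near_home (a point): centre of a bearing at rest against the end stop in the lane at gutter x = -45 mm (gutter y = 129 mm, z = 75 mm)
- far_home (a point): the same for the lane at gutter x = +45 mm
- button_box: fixed push-button box, 135 x 75 mm, 60 mm high, black below and cream above. Origin under its middle; the green button stands 34 mm along its -x axis, the red one 34 mm along its +x axis
- green_button_top (a point): centre of the top face of the green button's cap (28 mm across), 82 mm above the table; it is pressed straight down
- green_button (a joint): travel of the green button in m: 0 released, 0.006 fully down; a spring pushes back, about 5 N when fully down
- red_button (a joint): travel of the red button in m, the same kind; leave it at 0
- cage_ring: brass ring lying on the table to the left of the gutter, 90 mm across, 14 mm high, origin under its middle; leave alone
- roller: steel roller standing on the table near the low end of the gutter and the button box, 32 mm across, 45 mm high, origin under its middle; leave alone
- roller_b: steel roller standing to the left of the gutter, 40 mm across, 30 mm high, origin under its middle; leave alone
- mug: white mug, 76 mm across, 90 mm high, to the left; leave alone
Not all that is in view belongs to the job. What is shaped like the button_box but pink is not meant.

How it is judged:
By the outcome, as a careful person would: the job done as asked, in the order asked, and still so for the second after the job is handed in, with the robot touching nothing.
It also fails if it takes over 56 s, if anything falls off the work surface, if the arm or the gripper's body presses on something with over 40 N, if the wrist force passes 120 N, or if a joint passes its speed limit or range.

ROBOT

A 7-joint arm with a two-finger parallel gripper is mounted at the origin on the work surface. World frame = base frame: x ahead of the robot, y to its left, z up, the work surface at z = 0. Lengths are in m, angles in rad, forces in N, time in s.
With the tool pointing down it reaches from about 0.35 to 0.9 m from the base axis. Payload 8.1 kg.
Tool frame: the origin (TCP) lies at the very end of the fingers, on their centre line; the grasp point (between the pads) lies 19 mm behind it; z points along the fingers, y is the line along which they close (so a half turn about z gives the same grasp; the last joint's range is limited). The gripper opens to 92 mm and grips with 3 to 60 N. Pads are 19 mm wide; open, the fingers measure 130 mm over their backs; the gripper's body (75 mm by 190 mm) begins 47 mm behind the grasp point.
Start: joints at [-1.363, 0.434, 0.025, 1.573, -0.012, 1.134, -0.075], TCP at [0.191, 0.595, 0.227] pointing down, gripper open.
Joint ranges: [-2.62, 2.62], [-0.44, 2.09], [-1.27, 1.32], [0.08, 2.57], [-1.32, 4.46], [0.12, 2], [-2.74, 2.74]. Speed limits (rad/s): [2.22, 2.22, 3.01, 3.01, 3.14, 3.14, 3.14].

INTERFACE

Orientations are given as [roll, pitch, yaw] about the fixed x, y, z axes, in that order (R = Rz(yaw) Ry(pitch) Rx(roll)).
In Python, from rig import r, eyes, order gives the robot as it stands.
- The arm moves only by the tool send_rows, never from a script. Its argument "deltas" is one flat list of numbers, 4 for each row, row after row: the shift along the tool's x, y, z in cm, then the turn about the tool's z in degrees. A call has 1 to 8 rows; each row is the pose to reach, as a shift and turn from the pose commanded when the call began, along the tool's axes at that moment; what a row does not reach only later rows make up. A row lasts 1/12 s, in which the tool goes at most 41.7 mm and 7.16 degrees, less where a joint would pass 70% of its speed; a pose out of reach is approached as far as the arm can. A call with a gripper value outside its range is refused whole. "gripper" is the finger opening in cm, from 0 to 9.18, set as the call begins (left out, the last holds). The fingers move at their own pace and stop on an object; "squeeze" is the grip in N (left out, the last holds). Time passes only in rows, so rows that repeat a pose let the fingers close. It gives the time, the measured TCP pose, the force, the opening and the grip force at its end, in the units of the state.
- r.get_obs(): the state, without advancing time (a new reading comes with each control period).
- eyes.grab_frame(name): name is "side" or "top"; returns a dict with "pixels" (480x640x3 uint8, red, green, blue), "depth" (480x640 float32, m along the optical axis (not along the pixel's ray), 0 where there is no reading), "vfov" (degrees; the focal length in pixels is half the picture's height over the tangent of half this angle, whatever the lens; pixels are square), "cx", "cy" (the principal point, pixels), "extrinsics" (4x4, takes a point from camera to world coordinates). Camera axes: x right, y up, looking along -z (the intrinsics and any distortion apply to the point x, -y, -z); pixel columns grow to the right and rows downward; lengths in m; the calibration is good to about 2 mm. A picture is of the moment at which its call begins.
- order.close_job(): hands the job in; it is judged then, once.
The state is a dict: "time": time; "qpos": joint angles; "joint_vel": joint speeds; "joint_efforts": joint torques, N m; "tcp_pos": TCP position; "ee_rot": TCP orientation; "ft_force": force on the tool from outside, world axes, zero at the start; "wrist_torque": the same for the moment, N m; "finger_gap": finger opening in m; "grip_force": force on a finger pad.
Only numpy, scipy, OpenCV 4.12 (cv2) and the standard library are available. Lean on these libraries where they do the work, as an engineer would, in place of code of your own. Each camera call takes 0.05 s, during which the arm holds its last target. There are 200 camera calls.

## Working session

There is one attempt and no reset: what is moved stays moved. The work goes in short steps, Python scripts to look and compute and a tool call to move; the robot and the scene stay as the last step left them, time stands still between calls to the robot, and variables do not carry over. Pictures are saved under pics/ and viewed, at most 10 in all, crops included, and the job is handed in when it is done.

Besides the shell and the picture viewer there is one more tool, called after "Call:" by a JSON object that holds its "name" and its "arguments", one argument or row to a line. send_rows: Moves the arm, as the interface text tells. Its arguments: {"type":"object","properties":{"deltas":{"type":"array","items":{"type":"number"}},"gripper":{"type":"number"},"squeeze":{"type":"number"}},"required":["deltas"]}

```bash
mkdir -p pics; cat > h.py <<'E'
import numpy as np,cv2,pickle
from rig import r,eyes,order
def grab(n,f):
    d=eyes.grab_frame(n); pickle.dump(d,open(f'pics/{f}.pkl','wb')); cv2.imwrite(f'pics/{f}.png',d['pixels'][:,:,::-1]); return d
def load(f): return pickle.load(open(f'pics/{f}.pkl','rb'))
def pt(d,u,v,w=1):
    f=240/np.tan(np.radians(d['vfov'])/2); p=d['depth'][v-w:v+w+1,u-w:u+w+1]; z=np.median(p[p>0])
    return (d['extrinsics']@[(u-d['cx'])/f*z,-(v-d['cy'])/f*z,-z,1])[:3]
def proj(d,P):
    f=240/np.tan(np.radians(d['vfov'])/2); c=np.linalg.inv(d['extrinsics'])@np.r_[P,1]
    return d['cx']+f*c[0]/-c[2], d['cy']-f*c[1]/-c[2]
E
python3 - <<'E'
from h import *
for n in('side','top'):
    d=grab(n,n+'0'); print({k:v for k,v in d.items() if k not in('pixels','depth')})
print(r.get_obs())
E
```

```text
{'vfov': 50.533139828558106, 'cx': 319.4436960306745, 'cy': 238.82140238847904, 'extrinsics': array([[ 0.91784672,  0.30764242, -0.25082572,  0.20361668],
       [-0.3966576 ,  0.68725469, -0.60855873, -0.71730379],
       [-0.01483733,  0.65805557,  0.75282317,  0.95805809],
       [ 0.        ,  0.        ,  0.        ,  1.        ]])}
{'vfov': 46.51531242091405, 'cx': 330.45770088376526, 'cy': 246.79761559443438, 'extrinsics': array([[ 0.02400955,  0.99000545, -0.1389703 ,  0.33308542],
       [-0.99966784,  0.02507799,  0.00594202, -0.0328164 ],
       [ 0.00936773,  0.13878147,  0.99027872,  1.24002508],
       [ 0.        ,  0.        ,  0.        ,  1.        ]])}
{'time': 0.1, 'qpos': array([-1.36258862,  0.43513358,  0.02498491,  1.5739936 , -0.01162775,
        1.13400946, -0.0751042 ]), 'joint_vel': array([ 4.75047917e-04, -1.15143469e-03,  6.47843439e-04, -1.88498353e-03,
       -2.09211197e-05,  1.53077944e-03, -2.26451878e-03]), 'joint_efforts': array([ 2.22377064e-03, -6.69124818e+01,  9.87387411e-01, -3.15144682e+01,
       -6.05849619e-02,  3.74832284e-02,  1.10630965e-04]), 'tcp_pos': array([0.19105046, 0.59460447, 0.22604067]), 'ee_rot': array([-3.14019805e+00,  1.06813066e-04,  2.83068952e+00]), 'ft_force': array([-1.09147389,  0.02040499,  0.7184779 ]), 'wrist_torque': array([-0.02140323, -0.01532242, -0.00274203]), 'grip_force': 0.0, 'finger_gap': 0.09197240295429515}
```

View pics/side0.png

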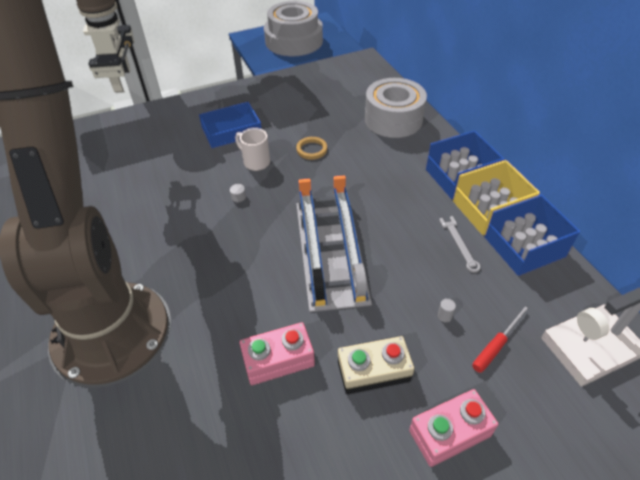

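View pics/top0.png

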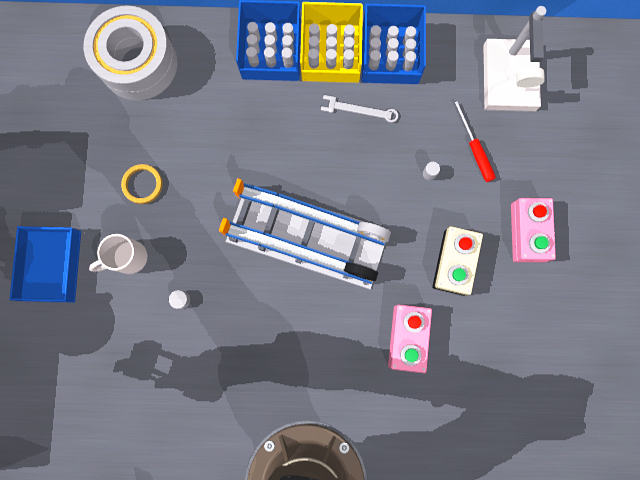

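The side picture shows the gutter's low end near (340,285), with the black bearing at (320,285) and the other lane's bearing at (357,285). In the top picture the bright bearing is at (375,232), the black one at (361,272), the orange stops at (238,187) and (224,227), and the cream box at (459,260) with green at (459,274). Could be mistaken: black bearing (361,272), pink boxes (410,340) and (533,230). Next, one close crop.

```bash
python3 - <<'E'
from h import *
d=load('top0'); s=load('side0')
a=cv2.resize(d['pixels'][170:310,215:495,::-1],None,fx=2.85,fy=2.85,interpolation=cv2.INTER_CUBIC)[:399,:798]
b=cv2.resize(s['pixels'][240:310,290:430,::-1],None,fx=2.85,fy=2.85,interpolation=cv2.INTER_CUBIC)
c=np.zeros((b.shape[0],a.shape[1],3),np.uint8); c[:,:b.shape[1]]=b
cv2.imwrite('pics/c1.png',np.vstack([a,c]))
# feature points
for n,u,v in [('orangeF',239,184),('orangeN',224,225),('brightTop',375,229),('brightTop2',375,226),('blackTop',361,268),('green',459,274),('red',465,243)]: print(n,pt(d,u,v).round(4))
for n,u,v in [('green',359,356),('red',394,350),('bright',357,270),('black',318,270)]: print('s',n,pt(s,u,v).round(4))
# high points by height map around gutter
f=240/np.tan(np.radians(d['vfov'])/2)
v,u=np.mgrid[170:310,215:495]; z=d['depth'][170:310,215:495]
P=np.stack([(u-d['cx'])/f*z,-(v-d['cy'])/f*z,-z,np.ones_like(z)],-1)@d['extrinsics'].T
R=d['pixels'][170:310,215:495].astype(int)
m=(P[...,2]>.07)&(u<400)
n,l,st,ce=cv2.connectedComponentsWithStats(m.astype(np.uint8))
for i in range(1,n):
    if st[i,4]>15:
        q=P[l==i][:,:3]; print(st[i],'mean',q.mean(0).round(4),'min',q.min(0).round(3),'max',q.max(0).round(3), R[l==i].mean(0).round())
E
```

```text
orangeF [0.6249 0.1574 0.0836]
orangeN [0.5362 0.1851 0.0817]
brightTop [ 0.5345 -0.132   0.0891]
brightTop2 [ 0.5408 -0.1319  0.0895]
blackTop [ 0.4519 -0.104   0.089 ]
green [ 0.4452 -0.3092  0.0813]
red [ 0.5108 -0.3221  0.082 ]
s green [ 0.4465 -0.312   0.0827]
s red [ 0.5132 -0.3279  0.0833]
s bright [ 0.5307 -0.1313  0.0915]
s black [ 0.4548 -0.0958  0.0896]
[18  8 10 15 86] mean [0.6227 0.161  0.0816] min [0.608 0.153 0.071] max [0.639 0.17  0.089] [236. 157.   8.]
[ 4 48  9 15 83] mean [0.5371 0.1869 0.0823] min [0.523 0.18  0.07 ] max [0.551 0.195 0.089] [239. 161.   7.]
[144  52  31  17 304] mean [ 0.5331 -0.13    0.0912] min [ 0.333 -0.163  0.07 ] max [ 0.552 -0.033  1.24 ] [212. 209. 217.]
[131  92  32  17 288] mean [ 0.448  -0.1043  0.0922] min [ 0.333 -0.137  0.07 ] max [ 0.465 -0.033  1.24 ] [46. 47. 50.]
```

View pics/c1.png

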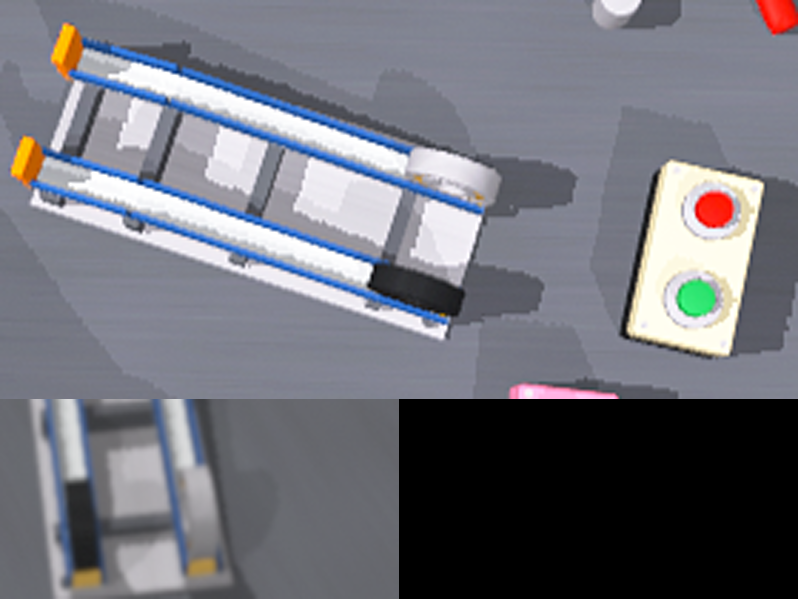

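The crop confirms the silver bearing in the upper (far, +x) lane, resting on its yellow bar. The black one is in the near lane and the cream box has its green button at the base side. I get uphill ≈ (0.282, 0.959), bearing ≈ (0.538, -0.131) and lane length and spacing that match the given sizes. Moving now at height with the gripper closed.

Call:
{"name": "send_rows", "arguments": {
  "deltas": [-1,-1.2,0,-0.4,-3,-3.6,0,-1.4,-5.3,-6.3,0,-1.4,-7.6,-9,0,-1.4,-9.9,-11.8,0,-1.4,-12.2,-14.5,0,-1.4,-14.5,-17.2,0,-1.4,-16.8,-20,0,-1.4],
  "gripper": 0
}}

```text
time: 0.77
tcp_pos: [0.2902, 0.3515, 0.2265]
ee_rot: [-3.141, -0.0, 2.855]
ft_force: [0.0, 0.2, 0.8]
finger_gap: 0.0426
grip_force: 0.0
```

Call:
{"name": "send_rows", "arguments": {
  "deltas": [-2.3,-2.7,0,0,-4.6,-5.5,0,0,-6.9,-8.2,0,0,-9.2,-11,0,0,-11.5,-13.7,0,0,-13.8,-16.4,0,0,-16.1,-19.1,0,0,-18.4,-21.9,0,0]
}}

```text
time: 1.43
tcp_pos: [0.4047, 0.0895, 0.2267]
ee_rot: [3.141, 0.0, 2.855]
ft_force: [1.0, 0.3, 0.1]
finger_gap: 0.0006
grip_force: 0.0
```

Call:
{"name": "send_rows", "arguments": {
  "deltas": [-2.3,-2.7,0,0,-4.6,-5.5,0,0,-6.9,-8.2,0,0,-9.2,-11,0,0,-11.5,-13.7,0,0,-13.8,-16.4,0,0,-15,-18,0,0,-15,-18,0,0]
}}

```text
time: 2.1
tcp_pos: [0.4982, -0.1289, 0.2267]
ee_rot: [-3.139, 0.001, 2.849]
ft_force: [-0.0, -0.4, 1.3]
finger_gap: 0.0004
grip_force: 0.0
```

Call:
{"name": "send_rows", "arguments": {
  "deltas": [-1.5,-2.5,0,0,-3,-5,0,0,-3.9,-6.5,0,0,-3.9,-6.5,3,0,-3.9,-6.5,6,0,-3.9,-6.5,9,0,-3.9,-6.5,11,0,-3.9,-6.5,11,0]
}}

```text
time: 2.77
tcp_pos: [0.5138, -0.1951, 0.1127]
ee_rot: [3.141, -0.007, 2.856]
ft_force: [-0.7, 0.5, 0.5]
finger_gap: 0.0005
grip_force: 0.0
```

```bash
python3 - <<'E'
from h import *
s=grab('side','s1');t=grab('top','t1')
a=cv2.resize(s['pixels'][170:320,260:420,::-1],(560,525),interpolation=cv2.INTER_CUBIC)
cv2.imwrite('pics/c2.png',a)
o=r.get_obs();print(o['tcp_pos'],o['ee_rot'],o['qpos'].round(2))
print(pt(s,357,270))
E
```

```text
[ 0.51620997 -0.19659873  0.11666804] [ 3.14157034e+00 -1.73158922e-03  2.85545420e+00] [-0.09  0.47  0.5   1.91 -0.29  0.84  1.84]
[ 0.48293161 -0.21680365  0.21794528]
```

View pics/c2.png

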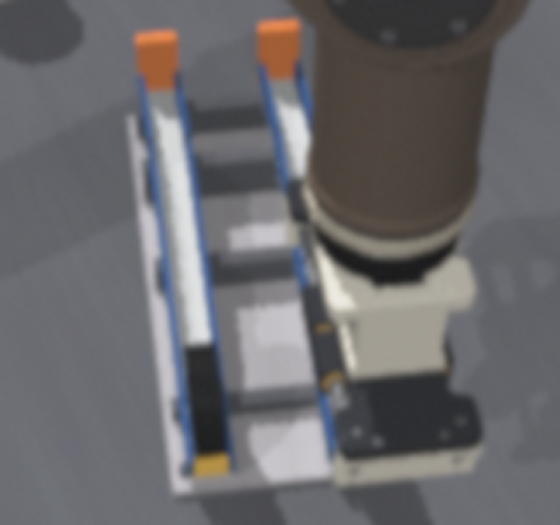

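Call:
{"name": "send_rows", "arguments": {
  "deltas": [-0.2,-0.5,1,0,-0.2,-0.5,2.5,0,-0.2,-0.5,4,0,-0.2,-0.5,5.5,0,-0.2,-0.5,6.5,0,-0.2,-0.5,7,0,-0.2,-0.5,7,0,-0.2,-0.5,7,0]
}}

```text
time: 3.53
tcp_pos: [0.5175, -0.2029, 0.0473]
ee_rot: [3.142, 0.001, 2.855]
ft_force: [-0.2, 0.1, -0.0]
finger_gap: 0.0005
grip_force: 0.0
```

Call:
{"name": "send_rows", "arguments": {
  "deltas": [0,0.3,0,0,0,0.6,0,0,0,0.9,0,0,0,1.2,0,0,0,1.5,0,0,0,1.8,0,0,0,2.1,0,0,0,2.4,0,0]
}}

```text
time: 4.2
tcp_pos: [0.524, -0.1797, 0.0468]
ee_rot: [-3.141, 0.0, 2.855]
ft_force: [-0.8, -1.8, 0.9]
finger_gap: 0.0003
grip_force: 0.9
```

Call:
{"name": "send_rows", "arguments": {
  "deltas": [0,0.6,-0.07,0,0,1.2,-0.15,0,0,1.8,-0.22,0,0,2.4,-0.29,0,0,3,-0.37,0,0,3.6,-0.44,0,0,4.2,-0.52,0,0,4.8,-0.59,0]
}}

```text
time: 4.87
tcp_pos: [0.5377, -0.1329, 0.0527]
ee_rot: [3.142, -0.0, 2.855]
ft_force: [0.1, -2.6, 1.4]
finger_gap: 0.0005
grip_force: 0.9
```

Call:
{"name": "send_rows", "arguments": {
  "deltas": [0,0.6,-0.07,0,0,1.2,-0.15,0,0,1.8,-0.22,0,0,2.4,-0.29,0,0,3,-0.37,0,0,3.6,-0.44,0,0,4.2,-0.52,0,0,4.8,-0.59,0]
}}

```text
time: 5.53
tcp_pos: [0.5512, -0.0869, 0.0586]
ee_rot: [3.142, -0.0, 2.855]
ft_force: [-0.8, -1.2, 1.2]
finger_gap: 0.0001
grip_force: 0.9
```

```bash
python3 - <<'E'
from h import *
s=grab('side','s2');t=grab('top','t2')
a=cv2.resize(s['pixels'][150:320,260:420,::-1],(400,425),interpolation=cv2.INTER_CUBIC)
b=cv2.resize(t['pixels'][150:320,215:375,::-1],(400,425),interpolation=cv2.INTER_CUBIC)
cv2.imwrite('pics/c3.png',np.hstack([a,b]))
o=r.get_obs();print(o['tcp_pos'],o['ee_rot'],o['ft_force'])
E
```

```text
[ 0.55149367 -0.08570091  0.05848793] [ 3.14064201e+00 -1.37240009e-04  2.85697878e+00] [-0.17867275 -0.07026017 -0.2850936 ]
```

View pics/c3.png

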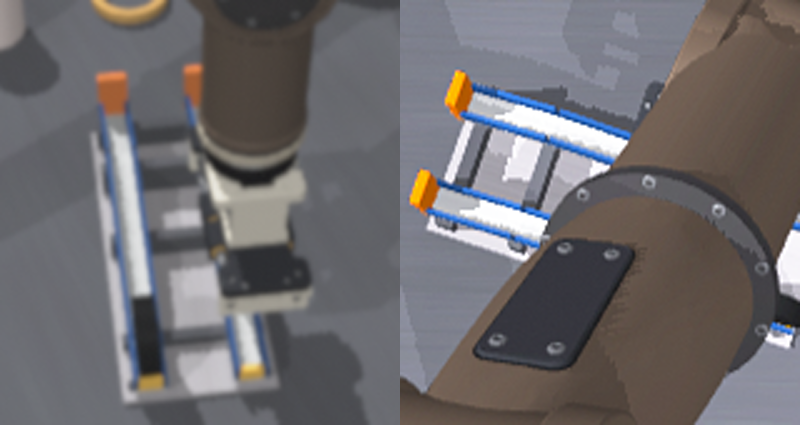

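The low end of the far lane is now empty (side view (250,370)), and the bearing is ahead of the fingers. The black bearing has not moved. Pushing on over the crest.

Call:
{"name": "send_rows", "arguments": {
  "deltas": [0,0.6,-0.07,0,0,1.2,-0.15,0,0,1.8,-0.22,0,0,2.4,-0.29,0,0,3,-0.37,0,0,3.6,-0.44,0,0,4.2,-0.52,0,0,4.8,-0.59,0]
}}

```text
time: 6.3
tcp_pos: [0.5648, -0.0408, 0.0645]
ee_rot: [3.142, -0.0, 2.855]
ft_force: [-0.3, -1.5, 1.2]
finger_gap: 0.0005
grip_force: 1.0
```

Call:
{"name": "send_rows", "arguments": {
  "deltas": [0,0.6,-0.07,0,0,1.2,-0.15,0,0,1.8,-0.22,0,0,2.4,-0.29,0,0,3,-0.37,0,0,3.6,-0.44,0,0,4.2,-0.52,0,0,4.8,-0.59,0]
}}

```text
time: 6.97
tcp_pos: [0.5783, 0.0052, 0.0704]
ee_rot: [3.142, -0.0, 2.855]
ft_force: [-0.1, -0.8, 1.1]
finger_gap: 0.0006
grip_force: 1.0
```

Call:
{"name": "send_rows", "arguments": {
  "deltas": [0,0.6,-0.07,0,0,1.2,-0.15,0,0,1.7,-0.22,0,0,2.2,-0.28,0,0,2.7,-0.29,0,0,3.2,-0.29,0,0,3.7,-0.29,0,0,4.2,-0.29,0]
}}

```text
time: 7.63
tcp_pos: [0.5901, 0.0456, 0.0731]
ee_rot: [3.141, -0.0, 2.855]
ft_force: [0.8, -0.1, 0.1]
finger_gap: 0.0004
grip_force: 0.0
```

Call:
{"name": "send_rows", "arguments": {
  "deltas": [0,0.3,0,0,0,0.6,0,0,0,0.6,0,0,0,0.6,0,0,0,0.6,0,0,0,0.6,0,0,0,0.6,0,0,0,0.6,0,0]
}}

```text
time: 8.3
tcp_pos: [0.5917, 0.0504, 0.0732]
ee_rot: [-3.142, 0.0, 2.855]
ft_force: [0.3, 0.3, 0.5]
finger_gap: 0.0003
grip_force: 0.0
```

```bash
python3 - <<'E'
from h import *
s=grab('side','s3');t=grab('top','t3')
a=cv2.resize(s['pixels'][150:320,260:420,::-1],(400,425),interpolation=cv2.INTER_CUBIC)
b=cv2.resize(t['pixels'][150:320,215:375,::-1],(400,425),interpolation=cv2.INTER_CUBIC)
cv2.imwrite('pics/c4.png',np.hstack([a,b]))
o=r.get_obs();p=o['tcp_pos'];print(p,o['ee_rot'],o['ft_force'],(p[0]-.5762)*.282+p[1]*.9594)
E
```

```text
[0.59173599 0.05053394 0.07325654] [3.14156549e+00 6.02589542e-05 2.85499838e+00] [ 0.64849077  0.44319324 -0.28960376] 0.05286341656704786
```

View pics/c4.png

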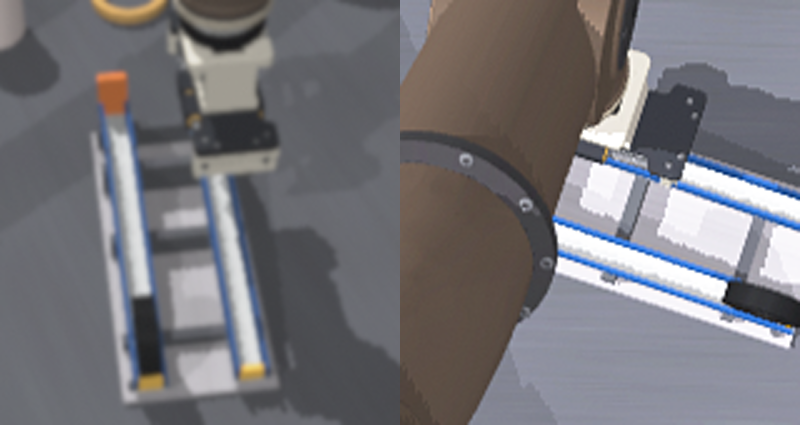

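The bearing has left the fingers over the crest (contact force is gone), but the gripper hides its end point. Back off, rise, then verify.

Call:
{"name": "send_rows", "arguments": {
  "deltas": [0,-1,0,0,0,-2,-0.5,0,0,-3,-2,0,0,-4.5,-5,0,0,-7,-8,0,0,-10,-11,0,0,-13.5,-12,0,0,-17,-12,0]
}}

```text
time: 9.07
tcp_pos: [0.5443, -0.1154, 0.1969]
ee_rot: [3.14, 0.006, 2.855]
ft_force: [1.2, -0.4, -0.3]
finger_gap: 0.0004
grip_force: 0.0
```

Call:
{"name": "send_rows", "arguments": {
  "deltas": [0,-3,0,0,0,-6.5,0,0,1,-10,0,0,2,-13,0,0,3,-16,0,0,4,-18,0,0,4,-19,0,0,4,-19,0,0]
}}

```text
time: 9.73
tcp_pos: [0.4497, -0.2865, 0.1939]
ee_rot: [-3.141, 0.001, 2.85]
ft_force: [-0.1, 0.2, -0.4]
finger_gap: 0.0004
grip_force: 0.0
```

```bash
python3 - <<'E'
from h import *
s=grab('side','s4');t=grab('top','t4')
a=cv2.resize(s['pixels'][150:320,260:420,::-1],(400,425),interpolation=cv2.INTER_CUBIC)
b=cv2.resize(t['pixels'][150:320,215:375,::-1],(400,425),interpolation=cv2.INTER_CUBIC)
cv2.imwrite('pics/c5.png',np.hstack([a,b]))
o=r.get_obs();p=o['tcp_pos'];print(p,o['ee_rot'],o['qpos'].round(2))
d=load('top0')
for u in range(447,473,2): print(u,pt(d,u,274,0).round(4))
# green centroid from both
import cv2
for f in('top0','side0'):
    d=load(f);P=d['pixels'].astype(int);m=(P[...,1]>P[...,0]+60)&(P[...,1]>P[...,2]+40)
    n,l,st,c=cv2.connectedComponentsWithStats(m.astype(np.uint8))
    for i in range(1,n):
        if st[i,4]>40:
            q=np.array([pt(d,u,v,0) for v,u in np.argwhere(l==i)]);q=q[abs(q[:,2]-.082)<.005];print(f,c[i].round(1),q.mean(0).round(4))
E
```

```text
[ 0.45206144 -0.28307475  0.19334407] [3.14099219e+00 3.88203113e-04 2.85484053e+00] [-0.01  0.35  0.62  1.88 -0.24  0.99  2.  ]
447 [ 0.4468 -0.289   0.0586]
449 [ 0.4456 -0.2903  0.0719]
451 [ 0.4457 -0.2946  0.0715]
453 [ 0.445  -0.297   0.0798]
455 [ 0.4448 -0.3003  0.0837]
457 [ 0.4449 -0.3044  0.0837]
459 [ 0.4451 -0.309   0.0821]
461 [ 0.4454 -0.3135  0.0805]
463 [ 0.4455 -0.3179  0.08  ]
465 [ 0.4453 -0.3212  0.0834]
467 [ 0.4466 -0.3283  0.0716]
469 [ 0.4479 -0.3357  0.0594]
471 [ 0.448  -0.34    0.0593]
top0 [540.9 242.3] [ 0.5171 -0.4831  0.0812]
top0 [458.7 274.2] [ 0.4452 -0.3092  0.0809]
top0 [411.1 354.9] [ 0.2771 -0.2099  0.0813]
side0 [258.1 345.8] [ 0.2779 -0.2133  0.0822]
side0 [358.6 356.5] [ 0.4454 -0.3124  0.0825]
side0 [440.7 424.6] [ 0.5175 -0.4863  0.0824]
  return _methods._mean(a, axis=axis, dtype=dtype,
  ret = ret.dtype.type(ret / rcount)
```

View pics/c5.png

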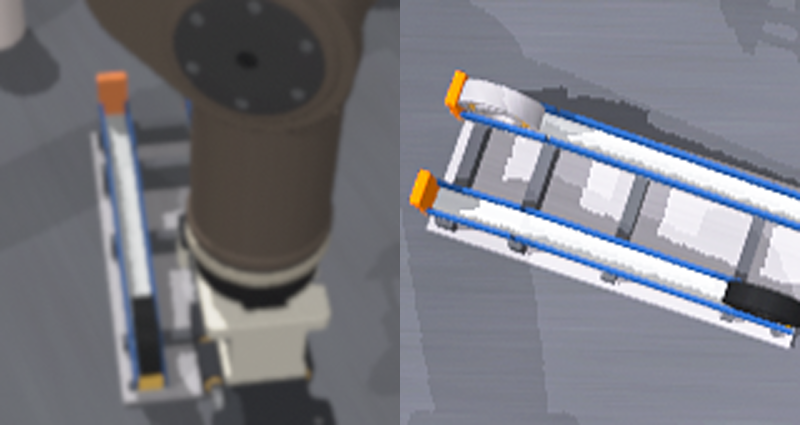

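The top view shows the bright bearing resting against the orange stop at crop (500,103), with the black one unmoved at (765,300). The collar sits at 0.0715 m, so pressing the cap to about 0.076 is clear of it.

Call:
{"name": "send_rows", "arguments": {
  "deltas": [-0.1,-1.5,0,0,-0.2,-2.8,0,0,-0.2,-2.8,3,0,-0.2,-2.8,6,0,-0.2,-2.8,8.5,0,-0.2,-2.8,10,0,-0.2,-2.8,10,0,-0.2,-2.8,10,0]
}}

```text
time: 10.5
tcp_pos: [0.4463, -0.3094, 0.0927]
ee_rot: [3.141, -0.002, 2.857]
ft_force: [-0.1, -0.6, 0.7]
finger_gap: 0.0008
grip_force: 0.0
```

Call:
{"name": "send_rows", "arguments": {
  "deltas": [0,0,0.2,0,0,0,0.4,0,0,0,0.6,0,0,0,0.8,0,0,0,1,0,0,0,1.1,0,0,0,1.1,0,0,0,1.1,0]
}}

```text
time: 11.17
tcp_pos: [0.4457, -0.3108, 0.0823]
ee_rot: [3.141, 0.0, 2.855]
ft_force: [-0.4, 0.7, 0.9]
finger_gap: 0.0
grip_force: 0.7
```

Call:
{"name": "send_rows", "arguments": {
  "deltas": [0,0,0.1,0,0,0,0.2,0,0,0,0.3,0,0,0,0.4,0,0,0,0.5,0,0,0,0.5,0,0,0,0.5,0,0,0,0.5,0]
}}

```text
time: 11.83
tcp_pos: [0.4458, -0.3108, 0.0773]
ee_rot: [3.142, 0.0, 2.855]
ft_force: [0.5, 1.3, 5.1]
finger_gap: 0.0004
grip_force: 2.1
```

Call:
{"name": "send_rows", "arguments": {
  "deltas": [0,0,0.05,0,0,0,0.1,0,0,0,0.1,0,0,0,0.1,0]
}}

```text
time: 12.17
tcp_pos: [0.4457, -0.3108, 0.0764]
ee_rot: [3.142, 0.0, 2.855]
ft_force: [-0.2, 1.4, 5.5]
finger_gap: 0.0002
grip_force: 3.1
```

Call:
{"name": "send_rows", "arguments": {
  "deltas": [0,0,0.05,0,0,0,0.1,0,0,0,0.1,0,0,0,0.1,0]
}}

```text
time: 12.5
tcp_pos: [0.4458, -0.3108, 0.0761]
ee_rot: [3.141, 0.001, 2.855]
ft_force: [-2.8, 4.0, 16.6]
finger_gap: 0.0007
grip_force: 8.6
```

The force jumped to 16.6 N with almost no further travel, so the button is on its hard stop and fully down. Releasing.

Call:
{"name": "send_rows", "arguments": {
  "deltas": [0,0,-0.4,0,0,0,-0.8,0,0,0,-2,0,0,0,-4,0,0,0,-7,0,0,0,-10,0,0,0,-12,0,0,0,-12,0]
}}

```text
time: 13.17
tcp_pos: [0.4471, -0.3125, 0.199]
ee_rot: [-3.14, 0.006, 2.855]
ft_force: [0.1, -0.6, 0.3]
finger_gap: 0.0
grip_force: 0.0
```

Call:
{"name": "send_rows", "arguments": {
  "deltas": [2,0,0,0,5,0,0,0,7.5,0,0,0,9,0,0,0,10,0,0,0,10,0,0,0,10,0,0,0,10,0,0,0]
}}

```text
time: 13.83
tcp_pos: [0.3509, -0.2828, 0.1953]
ee_rot: [-3.141, 0.001, 2.856]
ft_force: [0.1, 0.0, -1.0]
finger_gap: 0.0005
grip_force: 0.0
```

```bash
python3 - <<'E'
from h import *
t=grab('top','t5');s=grab('side','s5')
cv2.imwrite('pics/c6.png',np.hstack([cv2.resize(t['pixels'][:,:,::-1],(400,300)),cv2.resize(s['pixels'][:,:,::-1],(400,300))]))
E
```

```text
(no output)
```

View pics/c6.png

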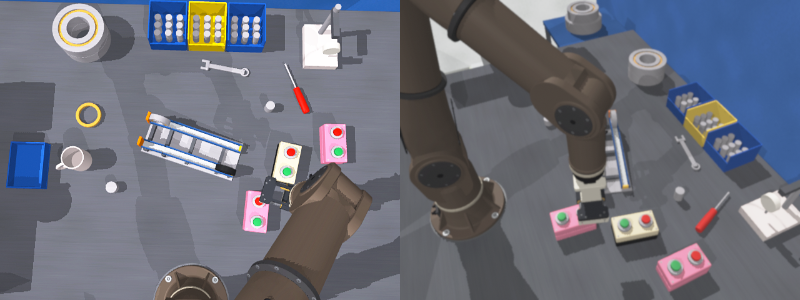

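The bearing is at the stop (160,118), the black bearing is at the low end, the green button is released, nothing else has moved and the arm is clear.

```bash
python3 -c "
from rig import order; print(order.close_job())"
```

```text
the job is handed in; nothing more can be done
None
```

The bright bearing is resting against the orange end stop, the green button was pressed fully down and released, and the job is handed in at about 14 s of the 56 s allowed, with nothing else seen to move.

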